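# Hold the glass cell in the open light path

### The arm

A 6-joint arm with a two-finger parallel gripper is mounted at the origin on the work surface. World frame = base frame: x ahead of the robot, y to its left, z up, the work surface at z = 0. Lengths are in mm, angles in degrees, forces in N, time in s.
With the tool pointing down it reaches from about 300 to 850 mm from the base axis. Payload 4.2 kg.
Tool frame: the origin (TCP) lies midway between the tips of the shut fingers; the grasp point (between the pads) lies 19 mm behind it; z points along the fingers, y is the line along which they close (so a half turn about z gives the same grasp; the last joint's range is limited). The gripper opens to 91 mm and grips with 3 to 60 N. Pads are 32 mm wide; open, the fingers measure 118 mm over their backs; the gripper's body (76 mm by 178 mm) begins 60 mm behind the grasp point.
Start: joints at [64.744, 18.312, 89.639, -0, 72.044, -1.146], TCP at [234.886, 524.854, 213.976] pointing down, gripper open.
Joint ranges: [-177.97, 177.97], [-48.28, 115.42], [12.27, 149.76], [-77.06, 257.06], [2.81, 150.46], [-146.56, 146.56]. Speed limits (degrees/s): [147.25, 147.25, 180, 180, 180, 180].

### API

Orientations are given as [roll, pitch, yaw] about the fixed x, y, z axes, in that order (R = Rz(yaw) Ry(pitch) Rx(roll)).
In Python, from workcell import env gives the robot as it stands.
- The arm moves only by the tool jog_arm, called after ">>>" by a JSON object that holds its "op" and its "data", one argument or row to a line. Schema: {"type":"object","properties":{"deltas":{"type":"array","items":{"type":"array","items":{"type":"number"},"minItems":6,"maxItems":6},"minItems":1,"maxItems":8},"finger_gap":{"type":"number"},"grip_n":{"type":"number"},"only":{"type":"string"},"quiet":{"type":"boolean"},"lines":{"type":"string"}},"required":["deltas"],"additionalProperties":false}. deltas is a list of rows, 1 to 8 of them, each of 6 numbers: dx, dy, dz in shares of the most that a row can go, 1 being 50 mm, then a rotation vector rx, ry, rz in units of 10 degrees; each row shifts and turns the commanded pose from where the row before left it, along the tool's axes as they then stand; what a row does not reach is not made up. A row lasts 1/10 s, in which the tool goes at most 50 mm and 8.59 degrees, less where a joint would pass 70% of its speed; a pose out of reach is approached as far as the arm can. finger_gap is the finger opening in mm, set as the call begins (left out keeps the last). The fingers move at their own pace and stop on an object; grip_n is the grip in N (left out, the last holds). Time passes only in rows, so rows that do not move let the fingers close. The tool returns the time, the measured TCP pose, the force, the opening and the grip force at its end. only (a regular expression) keeps the lines of the reply that match it, lines (a string "A,B") keeps lines A to B, and quiet returns only ok. Input that does not fit is refused with a message, and nothing moves.
- env.state(): the state, without advancing time (a new reading comes with each control period).
- env.grab_frame(name): name is "scene" or "top" or "wrist"; returns the picture (400x640x3 uint8, blue, green, red); there is no depth.
- env.camera_model(name): a dict with "fx", "fy", "cx", "cy" (pixels), "T" (4x4, takes a point from camera to world coordinates). Camera axes: x right, y up, looking along -z (the intrinsics and any distortion apply to the point x, -y, -z); pixel columns grow to the right and rows downward; lengths in mm; the calibration is good to about 2 mm. A picture is of the moment at which its call begins: read the wrist's pose just before it. camera_model takes no time and is no camera call; for the wrist camera it gives the pose at the moment of the call.
- env.job_done(): hands the job in; it is judged then, once.
The state is a dict: "time_s": time; "qpos": joint angles; "qvel": joint speeds; "effort": joint torques, N m; "ee_pos": TCP position; "ee_rot": TCP orientation; "force": force on the tool from outside, world axes, zero at the start; "torque": the same for the moment, N m; "gripper_width": finger opening in mm; "gripper_force": force on a finger pad.
Only numpy, scipy, OpenCV 4.12 (cv2) and the standard library are available. Lean on these libraries where they do the work, as an engineer would, in place of code of your own. Each camera call takes 0.05 s, during which the arm holds its last target. There are 200 camera calls.

### The job

Take the tall glass cell out of the rack, gripping it by its two broad frosted sides only and never touching its clear end windows, and hold it upright in the colorimeter's open light path, the one whose lamp is not covered by the shutter, so that the light goes in at the middle of one window and out at the other. Do not knock the cell against the colorimeter, and leave the short cell and the vial standing in the rack. Finish while still holding the cell there, still and in mid-air: do not set it down or let go.

Things in the scene. Friction and masses are not known exactly. Their poses are not given: they have to be found in the camera images.
- cell: tall open-topped glass cell, 18 mm (x) by 34 mm (y, the light's way) by 60 mm high, about 50 g, loose, upright in any one of the rack's pockets. Its broad sides (+x, -x) are frosted white, 32 mm long, 18 mm apart outside: grip only these. Its narrow ends (+y, -y) are clear windows, 14 mm wide, 1 mm proud. Origin: centre of underside, z up. A half turn about z makes no difference
- cell_mid (a point): middle of the tall cell, on the line between the middles of its two windows, 30 mm above its underside; axes as the cell's
- cell_window_a: clear window at the tall cell's -y end, 14 x 3 x 56 mm, part of the cell; origin at the level of the cell's underside, 15.5 mm from its centre; do not touch with the fingers
- cell_window_b: clear window at the tall cell's +y end, like the other
- rack: grey plastic rack, fixed, 60 mm (x) by 220 mm (y) by 30 mm high; origin: centre of underside. Three equal pockets along its y at -70, 0 and +70 mm, each 20 mm (x) by 36 mm (y), 25 mm deep (floor 5 mm above the table); what stands in them keeps its axes near the rack's. The tall cell stands 35 mm out of it
- short_cell: a cell of the same make and plan (18 x 34 mm) but only 40 mm high, standing in another pocket of the rack; origin at the centre of its underside; leave it
- vial: round amber vial with a black cap, 18 mm across, 68 mm high, standing in the remaining pocket; origin at the centre of its underside; leave it
- colorimeter: fixed; grey base 110 mm (x) by 300 (y) by 15 high; on it along y a white lamp head at each end (60 x 50 mm) and a black detector tower (60 x 40 mm) in the middle, tops 105 mm above the table. Between tower and each lamp a gap 80 mm long, open above and to +x and -x. Light runs level along y, 75 mm above the table, from each lamp to the tower. Origin: centre of underside
- path_left (a point): middle of the light path in the gap on the colorimeter's +y side, 75 mm above the table and 60 mm from the colorimeter's centre; axes as the colorimeter's (y along the light, z up)
- path_right (a point): the same for the gap on the colorimeter's -y side
- shutter: upright dark steel blade, 50 mm wide, 3 mm thick, fixed in front of one of the two lamps, blocking that path; its rim, 12 mm wide, is 143 mm above the table, 38 mm above the lamps. Origin: middle of its foot, 15 mm above the table, 36 mm from the middle of the path it blocks. The other lamp is open, with a dark ring round its lens that stands 7 mm or less into the gap

How it is judged:
By the outcome, as a careful person would: the job done as asked, in the order asked, and still so for the second after the job is handed in, while the arm keeps its last pose, push and grip.
It also fails if it takes over 35 s, if anything falls off the work surface, if the arm or the gripper's body presses on something with over 40 N, if the wrist force passes 120 N, or if a joint passes its speed limit or range.

## Working session

There is one attempt and no reset: what is moved stays moved. The work goes in short steps, Python scripts to look and compute and a tool call to move; the robot and the scene stay as the last step left them, time stands still between calls to the robot, and variables do not carry over. Pictures are saved under pics/ and viewed, at most 10 in all, crops included, and the job is handed in when it is done.

```bash
ls; mkdir -p pics
```

Run:
```python
from workcell import env
import cv2,numpy as np
for n in("scene","top"):
    im=env.grab_frame(n);cv2.imwrite(f"pics/{n}0.png",im)
    m=env.camera_model(n);print(n,{k:(np.round(v,3).tolist() if k=="T" else v) for k,v in m.items()})
s=env.state();print(s)
```

```text
pics
workcell.py
scene {'fx': 367.92705023016583, 'fy': 367.92705023016583, 'cx': 322.6935584744378, 'cy': 193.8535109105282, 'T': [[0.426, -0.745, 0.513, 906.241], [0.905, 0.341, -0.256, -195.02], [0.016, 0.573, 0.82, 628.052], [0.0, 0.0, 0.0, 1.0]]}
top {'fx': 438.0203503495798, 'fy': 438.0203503495798, 'cx': 321.2460522144048, 'cy': 194.7652259736621, 'T': [[0.017, 0.997, -0.077, 470.476], [-1.0, 0.016, -0.021, -45.11], [-0.02, 0.078, 0.997, 1019.148], [0.0, 0.0, 0.0, 1.0]]}
{'time_s': 0.1, 'qpos': array([ 6.47447977e+01,  1.83469510e+01,  8.96999560e+01, -9.31731359e-04,
        7.20430668e+01, -1.14534185e+00]), 'qvel': array([-0.06946444, -0.06800837, -0.1838713 ,  0.03259945,  0.14520498,
       -0.01045971]), 'effort': array([ 1.30025212e-03, -4.13331270e+01, -2.32509702e+01,  7.28579611e-02,
        4.21974482e-02, -6.27072905e-05]), 'ee_pos': array([234.68585124, 524.43007539, 213.21098705]), 'ee_rot': array([-1.79910027e+02, -9.12737663e-04,  1.55890427e+02]), 'force': array([-0.60852922, -0.75466097, -0.03551792]), 'torque': array([ 0.0128718 , -0.00683747, -0.01093963]), 'gripper_force': 0.0, 'gripper_width': 91.35002959226499}
```

View pics/scene0.png

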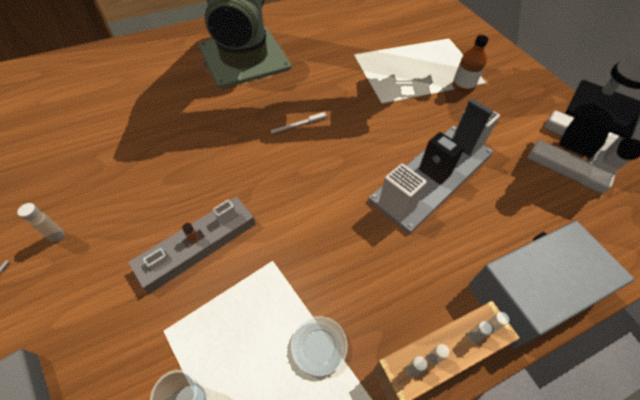

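View pics/top0.png

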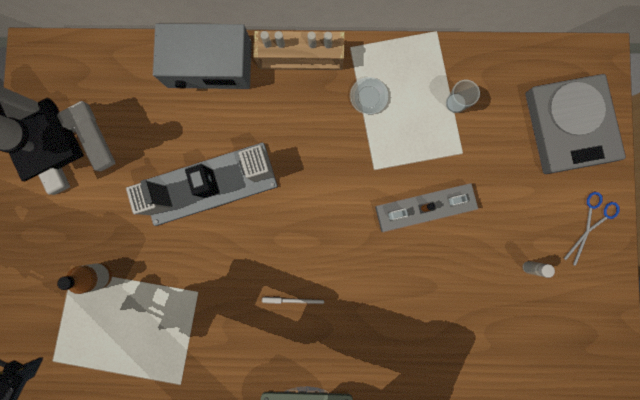

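The open path is the one on the colorimeter's −y side: the shutter stands at the +y lamp, near (155,193) in top. The rack is at (428,207) in top, with the vial in its middle pocket and the two cells at about (398,214) and (459,200). I'll enlarge these to tell the tall cell from the short one.

Create h.py:
```python
import numpy as np,cv2
from workcell import env
def proj(m,P):
    p=np.linalg.inv(m["T"])@np.append(P,1.); return np.array([m["cx"]+m["fx"]*p[0]/-p[2], m["cy"]-m["fy"]*p[1]/-p[2]])
def ray(m,uv):
    d=m["T"][:3,:3]@np.array([(uv[0]-m["cx"])/m["fx"],-(uv[1]-m["cy"])/m["fy"],-1.]); return m["T"][:3,3],d/np.linalg.norm(d)
def plane(m,uv,z):
    o,d=ray(m,uv); return o+d*(z-o[2])/d[2]
def tri(views):
    A=np.zeros((3,3));b=np.zeros(3)
    for m,uv in views:
        o,d=ray(m,uv);Q=np.eye(3)-np.outer(d,d);A+=Q;b+=Q@o
    X=np.linalg.solve(A,b); return X,[np.linalg.norm(proj(m,X)-uv) for m,uv in views]
```

Run:
```python
from h import *
t=cv2.imread("pics/top0.png");s=cv2.imread("pics/scene0.png")
f=lambda im,x,y,w,h:cv2.resize(im[y:y+h,x:x+w],(400,300),interpolation=cv2.INTER_CUBIC)
A=np.vstack([np.hstack([f(t,370,165,120,90),f(s,120,190,140,105)]),np.hstack([f(t,120,130,160,120),f(s,360,90,200,150)])])
cv2.imwrite("pics/c1.png",A)
m=env.camera_model("top")
for uv,z in(((428,207),30),((203,183),105),((398,214),50),((459,200),50)):print(plane(m,uv,z))
print(env.camera_model("wrist"))
```

```text
[ 523.5410127  -264.83220125   30.        ]
[562.50029774 224.13219704 105.        ]
[ 505.94843216 -194.54410215   50.        ]
[ 539.01896746 -328.41050396   50.        ]
{'fx': 276.8684411939381, 'fy': 276.8684411939381, 'cx': 310.35903031866224, 'cy': 197.40123687911586, 'T': array([[ 4.09117410e-01, -8.86154791e-01, -2.17606599e-01,
         1.74150078e+02],
       [ 9.12480571e-01,  3.96929604e-01,  9.91266726e-02,
         5.52202880e+02],
       [-1.46707490e-03, -2.39116241e-01,  9.70989841e-01,
         3.83770185e+02],
       [ 0.00000000e+00,  0.00000000e+00,  0.00000000e+00,
         1.00000000e+00]])}
```

View pics/c1.png

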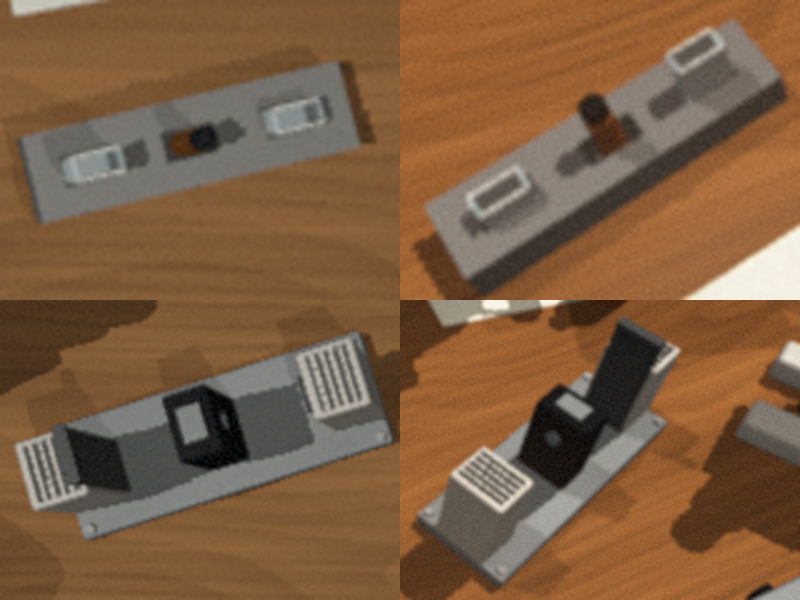

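In the scene view, the cell at the +y end of the rack (top (398,214), scene (224,207)) shows much more side, so it looks like the tall one. The one at scene (154,258) looks short. On the way to the rack I'll bring the wrist camera over the open gap and measure there first.

Careful with the scale: shifts go in shares of 50 mm and turns go in units of 10 degrees. That gives: -44 mm is -0.88, -20 mm is -0.4.

>>> {"op": "jog_arm", "data": {
  "deltas": [
    [-0.88, -0.4, 0, 0, 0, 0],
    [-0.88, -0.4, 0, 0, 0, 0],
    [-0.88, -0.4, 0, 0, 0, 0],
    [-0.88, -0.4, 0, 0, 0, 0],
    [-0.88, -0.4, 0, 0, 0, 0],
    [-0.88, -0.4, 0, 0, 0, 0],
    [-0.88, -0.4, 0, 0, 0, 0],
    [-0.88, -0.4, 0, 0, 0, 0]
  ]
}}

```text
time_s: 0.9
ee_pos: [491.6, 233.3, 213.7]
ee_rot: [-180.0, -0.0, 155.9]
force: [0.7, 0.8, 0.4]
gripper_width: 91.4
gripper_force: 0.0
```

>>> {"op": "jog_arm", "data": {
  "deltas": [
    [-0.88, -0.4, 0, 0, 0, 0],
    [-0.88, -0.4, 0, 0, 0, 0],
    [0, 0, 0, 0, 0, 0.8],
    [0, 0, 0, 0, 0, 0.8],
    [0, 0, 0, 0, 0, 0.8],
    [0, 0, 0, 0, 0, 0.8],
    [0, 0, 0, 0, 0, 0.8],
    [0, 0, 0, 0, 0, 0.8]
  ]
}}

```text
time_s: 1.7
ee_pos: [554.5, 162.4, 213.4]
ee_rot: [-179.9, -0.0, 107.6]
force: [0.6, 0.3, 0.3]
gripper_width: 91.2
gripper_force: 0.0
```

>>> {"op": "jog_arm", "data": {
  "deltas": [
    [0, 0, 0, 0, 0, 0.4],
    [0, 0, 0, 0, 0, 0],
    [0, 0, 0, 0, 0, 0]
  ]
}}

```text
time_s: 2.0
ee_pos: [554.6, 162.5, 213.6]
ee_rot: [-180.0, -0.0, 104.0]
force: [0.3, 0.7, 0.4]
gripper_width: 91.3
gripper_force: 0.0
```

Run:
```python
from h import *
import pickle
m=env.camera_model("wrist");im=env.grab_frame("wrist");cv2.imwrite("pics/w1.png",im);pickle.dump(m,open("w1.pkl","wb"))
```

```text
(no output)
```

View pics/w1.png

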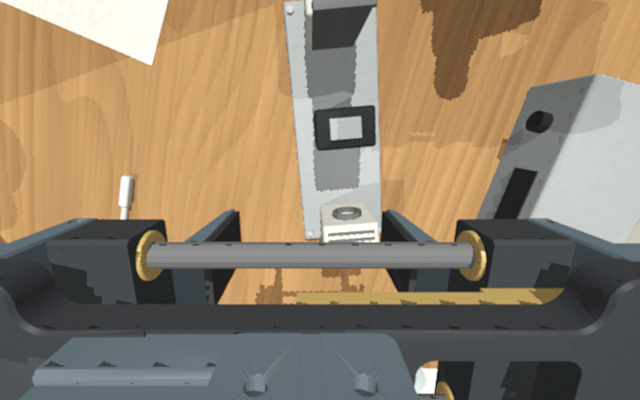

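The wrist view shows the tower top at (314–376,106–150), the open lamp at (348,235) with its lens ring facing the gap at (347,212), and the shutter at the top edge near (340,20). The base runs between x=290 and 380. I'll shift 80 mm toward −y for a second view.

Converted, -40 mm is -0.8, 10 mm is 0.2.

>>> {"op": "jog_arm", "data": {
  "deltas": [
    [-0.8, 0.2, 0, 0, 0, 0],
    [-0.8, 0.2, 0, 0, 0, 0],
    [0, 0, 0, 0, 0, 0],
    [0, 0, 0, 0, 0, 0]
  ]
}}

```text
time_s: 2.45
ee_pos: [593.5, 89.1, 213.6]
ee_rot: [-180.0, -0.0, 103.8]
force: [0.2, 0.1, 0.0]
gripper_width: 91.2
gripper_force: 0.0
```

Run:
```python
from h import *
import pickle
m=env.camera_model("wrist");im=env.grab_frame("wrist");cv2.imwrite("pics/w2.png",im);pickle.dump(m,open("w2.pkl","wb"))
a=cv2.imread("pics/w1.png")[90:240,280:400]; b=im[0:220,270:410]
A=cv2.resize(a,None,fx=3,fy=3,interpolation=cv2.INTER_CUBIC);B=cv2.resize(b,None,fx=2.7,fy=2.7,interpolation=cv2.INTER_CUBIC)
C=np.zeros((600,A.shape[1]+B.shape[1],3),np.uint8);C[:A.shape[0],:A.shape[1]]=A;C[:B.shape[0],A.shape[1]:]=B
cv2.imwrite("pics/c2.png",C);print(A.shape,B.shape)
```

```text
(450, 360, 3) (594, 378, 3)
```

View pics/c2.png

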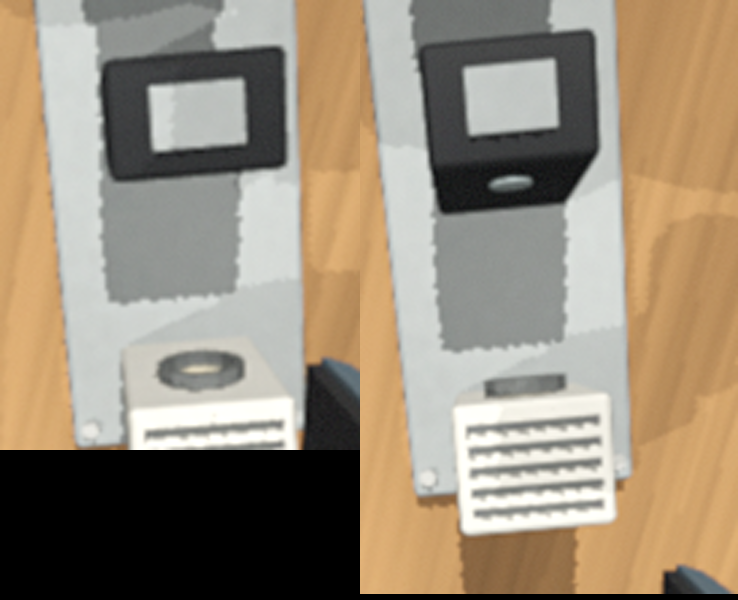

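Create col.py:
```python
from h import *
import pickle
M=[pickle.load(open(f"w{i}.pkl","rb")) for i in(1,2)]
G=[cv2.cvtColor(cv2.imread(f"pics/w{i}.png"),cv2.COLOR_BGR2GRAY) for i in(1,2)]
fa=lambda L:np.array(L,float)/3+[280,90]
fb=lambda L:(np.array(L,float)-[360,0])/2.7+[270,0]
def sub(g,p): return cv2.cornerSubPix(g,np.float32(p).reshape(-1,1,2)-.0,(3,3),(-1,-1),(3,30,.01)).reshape(-1,2)
S={"tower":([(105,65),(282,49),(285,163),(113,180)],[(422,47),(592,33),(597,152),(431,166)]),
"label":([(149,84),(245,78),(247,146),(152,153)],[(463,66),(557,58),(559,130),(465,138)]),
"lamp+y corners":([(132,409),(293,398)],[(457,403),(608,393)])}
for k,(a,b) in S.items():
    a,b=fa(a)-.33,fb(b)-.3
    a2,b2=sub(G[0],a),sub(G[1],b)
    X=[tri([(M[0],p),(M[1],q)]) for p,q in zip(a2,b2)]
    print(k,"shift",np.abs(a2-a).max().round(1),np.abs(b2-b).max().round(1))
    for x,r in X:print("  ",x.round(1),np.round(r,1))
    P=np.array([x for x,_ in X]);print("  mean",P.mean(0).round(1))
    for m,p in((M[0],a2),(M[1],b2)):
        Q=np.array([plane(m,u,105.) for u in p]);c=Q.mean(0)
        ex=Q[1]-Q[0]+(Q[2]-Q[3] if len(Q)>2 else 0)
        print("  plane105 centre",c.round(1),"yaw x-edge",np.degrees(np.arctan2(ex[1],ex[0])).round(1),"w",np.linalg.norm(Q[1]-Q[0]).round(1))
L=fb([(457,403),(608,393),(616,520),(463,533)])-.3
Q=np.array([plane(M[1],u,105.) for u in L]);print("lamp top",Q.round(1).tolist(),Q.mean(0).round(1))
L=fb([(416,497),(632,474)])-.3
Q=np.array([plane(M[1],u,15.) for u in L]);print("base -y end",Q.round(1).tolist(),Q.mean(0).round(1))
```

```bash
python3 col.py
```

```text
tower shift 0.8 1.3
   [539.1 245.  105.4] [0.3 0.3]
   [592.5 264.2 103.4] [0.1 0.1]
   [604.5 228.8 105.9] [0.4 0.4]
   [550.4 210.3 106.6] [0.1 0.1]
  mean [571.6 237.1 105.3]
  plane105 centre [571.5 236.9 105. ] yaw x-edge 19.3 w 56.7
  plane105 centre [571.7 237.2 105. ] yaw x-edge 18.9 w 56.2
label shift 1.1 1.6
   [553.9 242.1 106.7] [0.1 0.1]
   [582.6 251.5 107.6] [0. 0.]
   [589.3 232.3 107.5] [0.1 0.1]
   [560.9 222.5 107.4] [0.1 0.1]
  mean [571.7 237.1 107.3]
  plane105 centre [571.9 237.2 105. ] yaw x-edge 18.7 w 30.7
  plane105 centre [571.7 237.8 105. ] yaw x-edge 18.9 w 30.5
lamp+y corners shift 1.9 1.5
   [576.  132.6 106.2] [0.9 1. ]
   [631.1 151.3 104.1] [0.2 0.2]
  mean [603.6 142.  105.1]
  plane105 centre [603.1 141.7 105. ] yaw x-edge 19.6 w 59.2
  plane105 centre [603.8 142.1 105. ] yaw x-edge 18.7 w 56.9
lamp top [[577.8, 134.7, 105.0], [630.9, 151.5, 105.0], [647.3, 106.3, 105.0], [591.6, 87.3, 105.0]] [611.9 120.  105. ]
base -y end [[568.7, 78.2, 15.0], [670.7, 115.3, 15.0]] [619.7  96.7  15. ]
```

The colorimeter fits together: centre (571.7,237.1), yaw 18.9°, tops measured at 105 mm, so path_right is at about (591,180.5,75). Next, two views of the rack.

Converted, -45 mm is -0.9, -20 mm is -0.4.

>>> {"op": "jog_arm", "data": {
  "deltas": [
    [-0.9, -0.4, 0, 0, 0, 0],
    [-0.9, -0.4, 0, 0, 0, 0],
    [-0.9, -0.4, 0, 0, 0, 0],
    [-0.9, -0.4, 0, 0, 0, 0],
    [-0.9, -0.4, 0, 0, 0, 0],
    [-0.9, -0.4, 0, 0, 0, 0],
    [0, 0, 0, 0, 0, 0],
    [0, 0, 0, 0, 0, 0]
  ]
}}

```text
time_s: 3.3
ee_pos: [541.5, -200.8, 213.9]
ee_rot: [180.0, -0.1, 103.8]
force: [-0.5, -0.0, -1.2]
gripper_width: 91.4
gripper_force: 0.0
```

Create snap.py:
```python
from h import *
import pickle,sys
i=sys.argv[1]
m=env.camera_model("wrist");im=env.grab_frame("wrist");cv2.imwrite(f"pics/w{i}.png",im);pickle.dump(m,open(f"w{i}.pkl","wb"))
```

```bash
python3 snap.py 3
```

```text
(no output)
```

>>> {"op": "jog_arm", "data": {
  "deltas": [
    [-0.8, 0, 0, 0, 0, 0],
    [-0.8, 0, 0, 0, 0, 0],
    [0, 0, 0, 0, 0, 0],
    [0, 0, 0, 0, 0, 0]
  ]
}}

```text
time_s: 3.75
ee_pos: [561.5, -277.1, 213.5]
ee_rot: [-180.0, -0.1, 104.0]
force: [0.3, -0.4, 0.2]
gripper_width: 91.2
gripper_force: 0.0
```

```bash
python3 snap.py 4
```

Run:
```python
import cv2,numpy as np
f=lambda i:cv2.resize(cv2.imread(f"pics/w{i}.png")[0:230,240:400],None,fx=2.5,fy=2.5,interpolation=cv2.INTER_CUBIC)
cv2.imwrite("pics/c3.png",np.hstack([f(3),f(4)]))
```

```text
(no output)
```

View pics/c3.png

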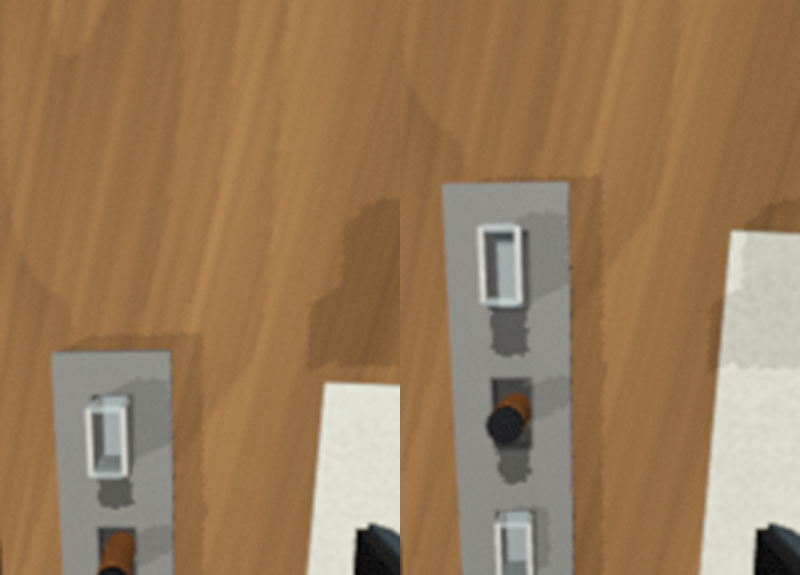

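Create rk.py:
```python
from h import *
import pickle
m3,m4=[pickle.load(open(f"w{i}.pkl","rb")) for i in(3,4)]
fa=lambda L:(np.array(L,float))/2.5+[240,0]-.3
fb=lambda L:(np.array(L,float)-[400,0])/2.5+[240,0]-.3
a=fa([(86,403),(129,398),(131,473),(90,478)]);b=fb([(477,227),(522,224),(524,304),(481,307)])
T=[tri([(m3,p),(m4,q)]) for p,q in zip(a,b)]
for x,r in T:print("rim",x.round(1),np.round(r,1))
print("mean",np.mean([x for x,_ in T],0).round(1))
for n,m,p in((3,m3,a),(4,m4,b)):
    Q=np.array([plane(m,u,65.) for u in p]);e=(Q[0]+Q[1]-Q[2]-Q[3])
    print("z65 centre",Q.mean(0).round(1),"yaw",np.degrees(np.arctan2(-e[0],e[1])).round(1),"wx,ly",np.linalg.norm(Q[1]-Q[0]).round(1),np.linalg.norm(Q[0]-Q[3]).round(1))
for f,m,L in((fa,m3,[(52,352),(170,351),(173,480),(58,480)]),(fb,m4,[(443,184),(568,182),(573,560),(462,560)])):
    Q=np.array([plane(m,u,30.) for u in f(L)]);e=Q[1]-Q[0];s=Q[1]-Q[2];l=Q[0]-Q[3]
    print("rack end mid",Q[:2].mean(0).round(1),"w",np.linalg.norm(e).round(1),"yaw end/sides",[np.degrees(v).round(1) for v in(np.arctan2(e[1],e[0]),np.arctan2(-s[0],s[1]),np.arctan2(-l[0],l[1]))])
x=np.array([tri([(m3,p),(m4,q)])[0] for p,q in zip(fa([(52,352),(170,351)]),fb([(443,184),(568,182)]))]);print("rack corners tri",x.round(1))
# shadow-free bright rim centroids
for i,m in((3,m3),(4,m4)):
    im=cv2.imread(f"pics/w{i}.png");h=cv2.cvtColor(im,cv2.COLOR_BGR2HSV)
    k=((h[...,2]>175)&(h[...,1]<60)).astype(np.uint8);k[:, :265]=0;k[:,300:]=0;k[230:]=0
    c,_=cv2.findContours(k,0,2)
    for q in c:
        if cv2.contourArea(q)>20:
            r=cv2.minAreaRect(q);print(i,np.round(r[0],1),np.round(r[1],1),round(r[2],1),"z65",plane(m,r[0],65.).round(1),"z45",plane(m,r[0],45.).round(1))
```

```bash
python3 rk.py
```

```text
rim [ 492.4 -181.4   53.6] [0.3 0.3]
rim [ 511.5 -174.8   49.2] [0.4 0.5]
rim [ 520.8 -208.9   57. ] [0.4 0.4]
rim [ 502.5 -214.9   61.5] [0.3 0.3]
mean [ 506.8 -195.    55.3]
z65 centre [ 507.7 -193.4   65. ] yaw 14.7 wx,ly 20.0 35.4
z65 centre [ 507.5 -195.8   65. ] yaw 14.7 wx,ly 19.6 33.5
rack end mid [ 497.2 -156.4   30. ] w 59.2 yaw end/sides [np.float64(14.3), np.float64(15.0), np.float64(14.1)]
rack end mid [ 497.3 -156.8   30. ] w 59.3 yaw end/sides [np.float64(14.8), np.float64(14.6), np.float64(14.4)]
rack corners tri [[ 467.9 -163.9   26.6]
 [ 525.9 -149.1   29. ]]
3 [275.6 176.6] [27.2  4. ] 83.4 z65 [ 499.4 -197.2   65. ] z45 [ 497.7 -201.1   45. ]
3 [287.9 174.1] [29.8  8.6] 72.9 z65 [ 512.7 -190.9   65. ] z45 [ 511.9 -194.3   45. ]
4 [290.3 217.5] [22.4  8.2] 65.8 z65 [ 547.1 -318.    65. ] z45 [ 547.2 -324.7   45. ]
4 [279.3 105.5] [31.5 16.5] 87.7 z65 [ 506.6 -195.4   65. ] z45 [ 504.1 -194.3   45. ]
```

Converted, -45 mm is -0.9, -10 mm is -0.2.

>>> {"op": "jog_arm", "data": {
  "deltas": [
    [-0.9, 0, 0, 0, 0, 0],
    [-0.9, -0.2, 0, 0, 0, 0],
    [0, 0, 0, 0, 0, 0],
    [0, 0, 0, 0, 0, 0]
  ]
}}

```text
time_s: 4.2
ee_pos: [572.9, -367.2, 213.6]
ee_rot: [-180.0, -0.1, 103.9]
force: [-0.3, 0.6, 0.1]
gripper_width: 91.3
gripper_force: 0.0
```

```bash
python3 snap.py 5
```

Run:
```python
from h import *
import pickle
E0=np.array([497.3,-156.6]);d=np.array([.252,-.968])
for n,ref in(("scene",[(224,207.5),(154.3,257.6)]),("top",[(398,214),(459,200)])):
    m=env.camera_model(n)
    for k,s in((0,40),(1,180)):
        print(n,k,"seen",ref[k],[ (z,proj(m,np.append(E0+d*s,z)).round(1).tolist()) for z in(45,65)])
    print(" rack corner z30",proj(m,[467.9,-163.9,30]).round(1))
m=pickle.load(open("w5.pkl","rb"))
for s in(40,180):print("w5",s,[ (z,proj(m,np.append(E0+d*s,z)).round(1).tolist()) for z in(45,65)])
f=lambda i:cv2.resize(i,None,fx=3.4,fy=3.4,interpolation=cv2.INTER_CUBIC)
s=cv2.imread("pics/scene0.png")
a=f(cv2.imread("pics/w5.png")[40:215,250:340]);b=f(s[190:300,120:260])
C=np.zeros((600,800,3),np.uint8);C[:a.shape[0],:a.shape[1]]=a;C[:b.shape[0],310:310+b.shape[1]]=b
cv2.imwrite("pics/c4.png",C)
```

```text
scene 0 seen (224, 207.5) [(45, [225.9, 213.7]), (65, [223.7, 207.8])]
scene 1 seen (154.3, 257.6) [(45, [154.9, 257.7]), (65, [150.6, 252.5])]
 rack corner z30 [237.1 196.5]
top 0 seen (398, 214) [(45, [398.0, 213.4]), (65, [399.4, 213.1])]
top 1 seen (459, 200) [(45, [459.4, 198.5]), (65, [462.1, 197.9])]
 rack corner z30 [382.9 231. ]
w5 40 [(45, [289.4, 20.4]), (65, [287.9, 12.9])]
w5 180 [(45, [292.9, 150.3]), (65, [291.8, 151.6])]
```

View pics/c4.png

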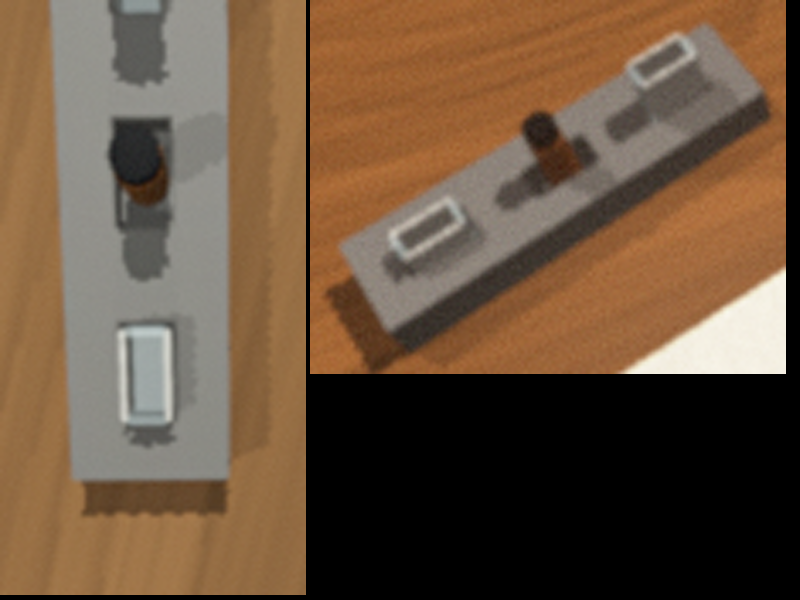

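The tall cell is confirmed in the +y pocket. The scene rim pixel (224,207.5) matches z=65 there, and the other cell's (154,258) matches z=45. The target is (507.4,−195.4) with yaw 14.6°, so tool yaw 104.6°.

Converted, 45 mm is 0.9, 45.6 mm is 0.912, -0.7 degrees is -0.07.

>>> {"op": "jog_arm", "data": {
  "deltas": [
    [0.912, -0.112, 0, 0, 0, 0],
    [0.912, -0.112, 0, 0, 0, 0],
    [0.912, -0.112, 0, 0, 0, 0],
    [0.912, -0.112, 0, 0, 0, -0.07],
    [0, 0, 0.9, 0, 0, 0],
    [0, 0, 0.9, 0, 0, 0],
    [0, 0, 0, 0, 0, 0],
    [0, 0, 0, 0, 0, 0]
  ],
  "finger_gap": 50,
  "grip_n": 20
}}

```text
time_s: 5.05
ee_pos: [507.4, -195.7, 124.7]
ee_rot: [-180.0, -0.0, 104.7]
force: [-0.2, 0.4, 0.6]
gripper_width: 49.7
gripper_force: 0.0
```

>>> {"op": "jog_arm", "data": {
  "deltas": [
    [0, 0, 0.6, 0, 0, 0],
    [0, 0, 0.5, 0, 0, 0],
    [0, 0, 0.4, 0, 0, 0],
    [0, 0, 0.22, 0, 0, 0],
    [0, 0, 0, 0, 0, 0],
    [0, 0, 0, 0, 0, 0]
  ]
}}

```text
time_s: 5.65
ee_pos: [508.7, -197.4, 39.6]
ee_rot: [179.9, 0.1, 104.6]
force: [0.7, -0.0, 0.2]
gripper_width: 50.1
gripper_force: 0.0
```

>>> {"op": "jog_arm", "data": {
  "deltas": [
    [0, 0, 0, 0, 0, 0],
    [0, 0, 0, 0, 0, 0],
    [0, 0, 0, 0, 0, 0],
    [0, 0, 0, 0, 0, 0],
    [0, 0, 0, 0, 0, 0],
    [0, 0, 0, 0, 0, 0]
  ],
  "finger_gap": 10,
  "grip_n": 15
}}

```text
time_s: 6.25
ee_pos: [507.4, -197.0, 38.1]
ee_rot: [180.0, 0.0, 104.6]
force: [-0.4, 0.3, 1.4]
gripper_width: 17.9
gripper_force: 15.0
```

Converted, -45 mm is -0.9, -20 mm is -0.4.

>>> {"op": "jog_arm", "data": {
  "deltas": [
    [0, 0, -0.2, 0, 0, 0],
    [0, 0, -0.4, 0, 0, 0],
    [0, 0, -0.8, 0, 0, 0],
    [0, 0, -0.9, 0, 0, 0],
    [0, 0, -0.9, 0, 0, 0],
    [0, 0, -0.34, 0, 0, 0],
    [0, 0, 0, 0, 0, 0],
    [0, 0, 0, 0, 0, 0]
  ],
  "grip_n": 20
}}

```text
time_s: 7.05
ee_pos: [506.7, -196.7, 214.5]
ee_rot: [-180.0, -0.0, 104.6]
force: [-0.5, -0.0, -0.8]
gripper_width: 18.4
gripper_force: 20.0
```

Run:
```python
from h import *
s=env.state();print(s["ee_pos"].round(1),s["ee_rot"].round(2),s["force"].round(2),s["gripper_width"])
f=s["ee_pos"]
o=[]
for n in("scene","top"):
    im=env.grab_frame(n);cv2.imwrite(f"pics/{n}1.png",im);m=env.camera_model(n);u=proj(m,f).round().astype(int);print(n,u)
    x,y=u[0]-40,u[1]-40;o.append(cv2.resize(im[y:y+80,x:x+80],(400,400),interpolation=cv2.INTER_CUBIC))
cv2.imwrite("pics/c5.png",np.hstack(o))
```

```text
[ 506.7 -196.7  214.5] [-1.7997e+02 -3.0000e-02  1.0459e+02] [-0.45 -0.02 -0.79] 18.445057261303063
scene [202 153]
top [413 211]
```

View pics/c5.png

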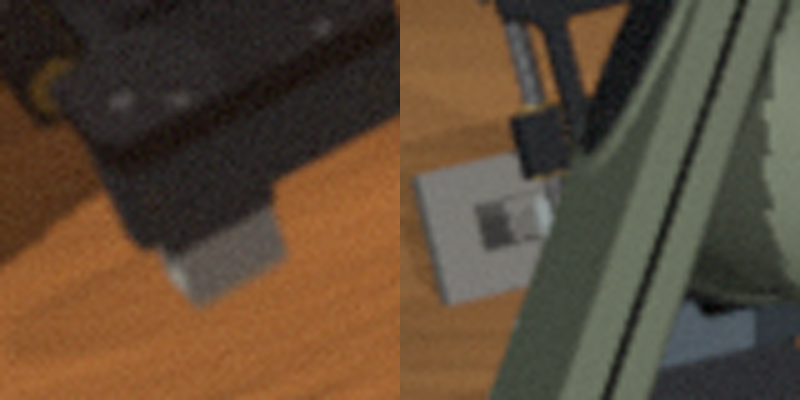

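The cell is held: its lower part shows below the fingers, with +x-side bottom corners at scene crop (200,305) and (285,258). I'll compare these with the prediction for the hand height.

Run:
```python
from h import *
m=env.camera_model("scene");c,s=np.cos(np.radians(14.6)),np.sin(np.radians(14.6))
ex=np.array([c,s,0]);ey=np.array([-s,c,0]);T=np.array([506.7,-196.7,214.5])
for dz in(-28,-33,-38):
  for oy in(-2,0,2):
    print(dz,oy,[((proj(m,T+ex*9+ey*(y+oy)+[0,0,dz])-[162,113])*5+2).round(0).tolist() for y in(-16,16)])
```

```text
-28 -2 [[187.0, 309.0], [280.0, 258.0]]
-28 0 [[193.0, 306.0], [285.0, 255.0]]
-28 2 [[199.0, 303.0], [291.0, 251.0]]
-33 -2 [[191.0, 319.0], [283.0, 268.0]]
-33 0 [[197.0, 316.0], [289.0, 265.0]]
-33 2 [[203.0, 313.0], [294.0, 262.0]]
-38 -2 [[195.0, 329.0], [287.0, 278.0]]
-38 0 [[201.0, 326.0], [292.0, 275.0]]
-38 2 [[207.0, 323.0], [298.0, 272.0]]
```

>>> {"op": "jog_arm", "data": {
  "deltas": [
    [0.4, 0.2, 0, 0, 0, 0],
    [0.8, 0.412, 0, 0, 0, 0],
    [0.88, 0.452, 0, 0, 0, 0],
    [0.88, 0.452, 0, 0, 0, 0],
    [0.88, 0.452, 0, 0, 0, 0],
    [0.88, 0.452, 0, 0, 0, 0],
    [0.88, 0.452, 0, 0, 0, 0],
    [0.8, 0.412, 0, 0, 0, 0]
  ]
}}

```text
time_s: 7.95
ee_pos: [584.9, 156.3, 212.8]
ee_rot: [-179.8, -0.0, 104.6]
force: [0.5, 0.9, 0.4]
gripper_width: 18.2
gripper_force: 20.0
```

>>> {"op": "jog_arm", "data": {
  "deltas": [
    [0.48, 0.25, 0, 0, 0, 0],
    [0, 0, 0, 0, 0, -0.43],
    [0, 0, 0, 0, 0, 0],
    [0, 0, 0, 0, 0, 0],
    [0, 0, 0, 0, 0, 0]
  ]
}}

```text
time_s: 8.45
ee_pos: [591.3, 179.7, 214.3]
ee_rot: [-179.9, -0.0, 108.8]
force: [0.6, 0.6, -0.8]
gripper_width: 17.8
gripper_force: 20.0Traceback (most recent call last):
```

Create look.py:
```python
from h import *
import sys
s=[];ims=[]
for _ in range(4):
    s.append(env.state());ims.append(env.grab_frame("scene").astype(float))
P=np.mean([q["ee_pos"] for q in s],0);print(P.round(2),s[-1]["ee_rot"].round(2),s[-1]["force"].round(1),s[-1]["gripper_width"].round(2))
im=np.mean(ims,0).astype(np.uint8);cv2.imwrite(f"pics/s{sys.argv[1]}.png",im)
m=env.camera_model("scene");u=(proj(m,P-[0,0,15]).round().astype(int)-[40,30]);print("origin",u)
cv2.imwrite(f"pics/d{sys.argv[1]}.png",cv2.resize(im[u[1]:u[1]+60,u[0]:u[0]+80],(800,600),interpolation=cv2.INTER_CUBIC))
a=np.radians(s[-1]["ee_rot"][2]-90);ex=np.array([np.cos(a),np.sin(a),0]);ey=np.array([-ex[1],ex[0],0])
for dz in(-28,-33):
    print(dz,[((proj(m,P+ex*9+ey*y+[0,0,dz])-u)*10+4.5).round(0).tolist() for y in(-16,16)])
```

```bash
python3 look.py 1
```

```text
  File "look.py", line 6, in <module>
    P=np.mean([q["ee_pos"] for q in s],0);print(P.round(2),s[-1]["ee_rot"].round(2),s[-1]["force"].round(1),s[-1]["gripper_width"].round(2))
                                                                                                            ^^^^^^^^^^^^^^^^^^^^^^^^^^^^
AttributeError: 'float' object has no attribute 'round'
```

```bash
sed -i 's/s\[-1\]\["gripper_width"\].round(2)/s[-1]["gripper_width"]/' look.py; python3 look.py 1
```

```text
[591.7  180.06 215.1 ] [179.98  -0.   108.86] [-0.4 -0.4  0.5] 17.849967286905564
origin [403  93]
-28 [[369.0, 437.0], [480.0, 342.0]]
-33 [[360.0, 458.0], [471.0, 363.0]]
```

View pics/d1.png

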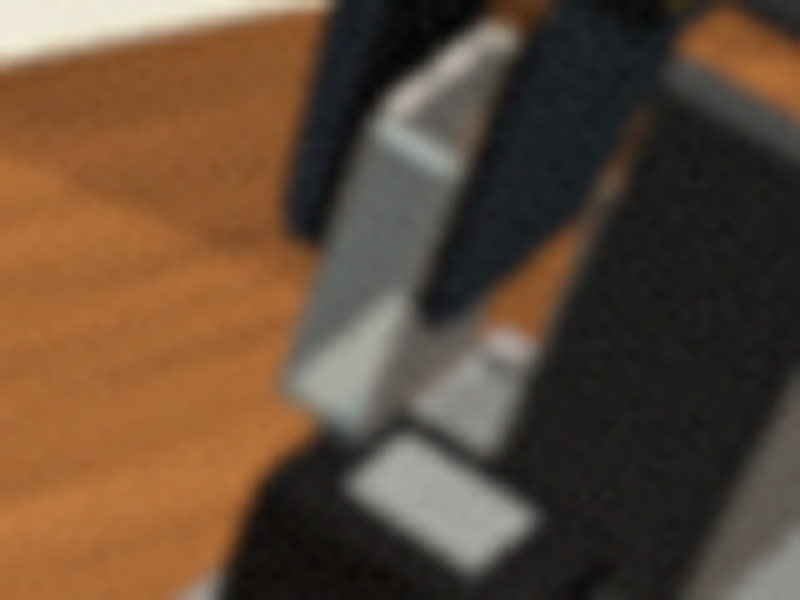

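The −y window is plainly visible. Its bottom corners are at crop (287,390) and (350,440), its top at (385,120) and (455,165), and the tower label is at (345–545,430–578) for reference.

Create fit.py:
```python
from h import *
m=env.camera_model("scene");u=np.array([403,93])
P=np.array([591.7,180.06,214.6]);a=np.radians(18.86);ex=np.array([np.cos(a),np.sin(a),0]);ey=np.array([-ex[1],ex[0],0])
pr=lambda X:(proj(m,X)-u)*10+4.5
lab=np.array([[553.9,242.1,105],[582.6,251.5,105],[589.3,232.3,105],[560.9,222.5,105]])
seen=np.array([[475,578],[545,520],[410,430],[345,487]],float)
print("label pred mean",np.mean([pr(x) for x in lab],0).round(0),[pr(x).round(0).tolist() for x in lab],"seen mean",seen.mean(0))
bias=np.zeros(2)
for z,obs in((0,[(287,390),(350,440)]),(60,[(385,120),(455,165)])):
  for dz in(-28,-30,-33):
    for oy in (0,2):
      print(z,"dz",dz,"oy",oy,[pr(P+ex*x+ey*(oy-17)+[0,0,dz+z]).round(0).tolist() for x in(-7,7)],"seen",obs)
```

```bash
python3 fit.py
```

```text
label pred mean [444. 511.] [[411.0, 442.0], [539.0, 526.0], [479.0, 581.0], [349.0, 496.0]] seen mean [443.75 503.75]
0 dz -28 oy 0 [[286.0, 391.0], [354.0, 435.0]] seen [(287, 390), (350, 440)]
0 dz -28 oy 2 [[293.0, 385.0], [362.0, 429.0]] seen [(287, 390), (350, 440)]
0 dz -30 oy 0 [[283.0, 399.0], [351.0, 444.0]] seen [(287, 390), (350, 440)]
0 dz -30 oy 2 [[290.0, 393.0], [358.0, 438.0]] seen [(287, 390), (350, 440)]
0 dz -33 oy 0 [[278.0, 412.0], [346.0, 456.0]] seen [(287, 390), (350, 440)]
0 dz -33 oy 2 [[285.0, 406.0], [353.0, 450.0]] seen [(287, 390), (350, 440)]
60 dz -28 oy 0 [[386.0, 113.0], [462.0, 159.0]] seen [(385, 120), (455, 165)]
60 dz -28 oy 2 [[394.0, 107.0], [470.0, 153.0]] seen [(385, 120), (455, 165)]
60 dz -30 oy 0 [[382.0, 123.0], [458.0, 169.0]] seen [(385, 120), (455, 165)]
60 dz -30 oy 2 [[390.0, 117.0], [466.0, 163.0]] seen [(385, 120), (455, 165)]
60 dz -33 oy 0 [[377.0, 138.0], [452.0, 184.0]] seen [(385, 120), (455, 165)]
60 dz -33 oy 2 [[385.0, 132.0], [460.0, 178.0]] seen [(385, 120), (455, 165)]
```

In hand, the underside is about 31 mm below the TCP and the cell is upright and centred in y. So the TCP should be at z≈76, lowering 139 mm straight down.

>>> {"op": "jog_arm", "data": {
  "deltas": [
    [0, 0, 0.5, 0, 0, 0],
    [0, 0, 0.6, 0, 0, 0],
    [0, 0, 0.6, 0, 0, 0],
    [0, 0, 0.4, 0, 0, 0],
    [0, 0, 0.3, 0, 0, 0],
    [0, 0, 0, 0, 0, 0],
    [0, 0, 0, 0, 0, 0]
  ]
}}

```text
time_s: 9.55
ee_pos: [592.0, 180.6, 95.4]
ee_rot: [180.0, -0.0, 108.9]
force: [0.5, -0.7, 0.4]
gripper_width: 18.0
gripper_force: 20.0
```

>>> {"op": "jog_arm", "data": {
  "deltas": [
    [0, 0, 0.2, 0, 0, 0],
    [0, 0, 0.17, 0, 0, 0],
    [0, 0, 0, 0, 0, 0],
    [0, 0, 0, 0, 0, 0],
    [0, 0, 0, 0, 0, 0],
    [0, 0, 0, 0, 0, 0]
  ]
}}

```text
time_s: 10.15
ee_pos: [591.9, 180.5, 76.8]
ee_rot: [180.0, -0.0, 108.9]
force: [0.0, -0.4, -0.6]
gripper_width: 17.7
gripper_force: 20.0
```

```bash
python3 look.py 2
```

```text
[591.88 180.53  76.77] [179.97  -0.   108.89] [-0.8 -0.  -0.1] 17.673072264873447
origin [383 145]
-28 [[377.0, 411.0], [474.0, 322.0]]
-33 [[371.0, 426.0], [468.0, 337.0]]
```

View pics/d2.png

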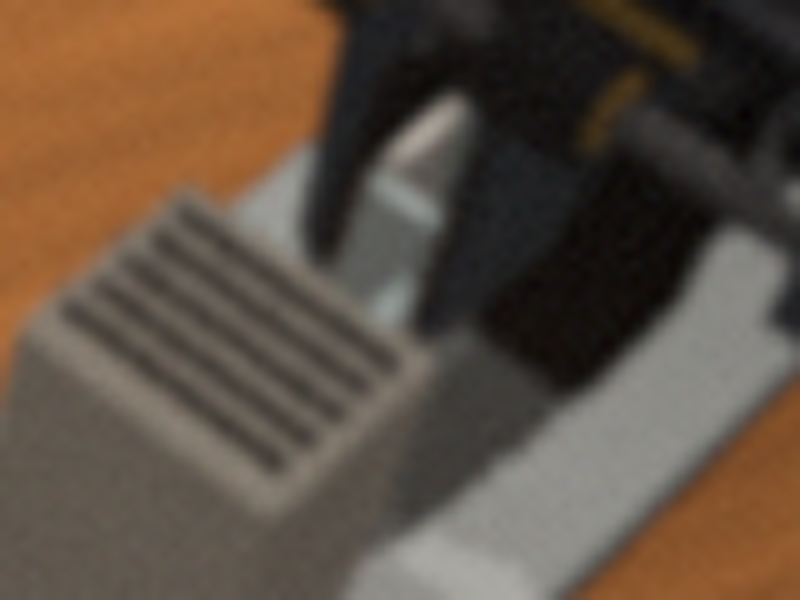

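The cell stands in the gap clear of the lamp. Lamp-top corners are at crop (188,190), (435,350), (270,515), (30,340), and the window's top edge runs (378,183)–(440,225), at about the same level. I'll check the alignment numerically within this same image.

Run:
```python
from h import *
m=env.camera_model("scene");u=np.array([383,145])
px=lambda L:[(np.array(p)-4.5)/10+u for p in L]
Q=np.array([plane(m,p,105.) for p in px([(188,190),(435,350),(270,515),(30,340)])])
print("lamp",Q.round(1).tolist(),Q.mean(0).round(1), [np.linalg.norm(Q[i]-Q[(i+1)%4]).round(1) for i in range(4)])
a=np.radians(18.9);ex=np.array([np.cos(a),np.sin(a)]);ey=np.array([-ex[1],ex[0]])
L=Q.mean(0)[:2]
print("lamp wrist (611.9,120)")
for z in(102,105,108):
    W=np.array([plane(m,p,z) for p in px([(378,183),(440,225)])])[:,:2];c=W.mean(0)
    print(z,"win",W.round(1).tolist(),"x,y rel scene-lamp",((c-L)@ex).round(1),((c-L)@ey).round(1),"(want 0, 48)","rel wrist path",((c-[591.1,180.4])@ex).round(1),((c-[591.1,180.4])@ey).round(1),"(0,-17)")
for n in("top",):
    im=np.mean([env.grab_frame(n).astype(float) for _ in range(2)],0).astype(np.uint8);mt=env.camera_model(n)
    v=proj(mt,[591,180,105]).round().astype(int);print(n,v)
    A=cv2.resize(im[v[1]-40:v[1]+30,v[0]-40:v[0]+60],(800,560),interpolation=cv2.INTER_CUBIC)
    cv2.imwrite("pics/t2.png",A);print("lamp top corners pred",[((proj(mt,x)-v+40)*8+3.5).round(0).tolist() for x in([577.8,134.7,105],[630.9,151.5,105],[647.3,106.3,105],[591.6,87.3,105])])
```

```text
lamp [[577.6, 129.7, 105.0], [627.7, 150.2, 105.0], [645.9, 103.5, 105.0], [595.5, 85.1, 105.0]] [611.7 117.1 105. ] [np.float64(54.2), np.float64(50.2), np.float64(53.6), np.float64(48.1)]
lamp wrist (611.9,120)
102 win [[589.0, 164.9], [602.2, 169.7]] x,y rel scene-lamp 1.0 52.7 (want 0, 48) rel wrist path 0.0 -13.9 (0,-17)
105 win [[590.8, 162.8], [604.0, 167.6]] x,y rel scene-lamp 2.1 50.1 (want 0, 48) rel wrist path 1.0 -16.4 (0,-17)
108 win [[592.6, 160.8], [605.7, 165.5]] x,y rel scene-lamp 3.1 47.6 (want 0, 48) rel wrist path 2.0 -18.9 (0,-17)
top [224 170]
lamp top corners pred [[495.0, 375.0], [438.0, 175.0], [610.0, 116.0], [676.0, 325.0]]
```

Alignment is good, with the cell about 1 mm toward +x and slightly high. I'll make a small trim, let it settle and hand in.

Careful with the scale: shifts go in shares of 50 mm and turns go in units of 10 degrees. That gives: -1.2 mm is -0.024, 0.7 mm is 0.014.

>>> {"op": "jog_arm", "data": {
  "deltas": [
    [0, -0.024, 0.014, 0, 0, 0],
    [0, 0, 0, 0, 0, 0],
    [0, 0, 0, 0, 0, 0],
    [0, 0, 0, 0, 0, 0],
    [0, 0, 0, 0, 0, 0],
    [0, 0, 0, 0, 0, 0]
  ]
}}

```text
time_s: 11.05
ee_pos: [590.6, 180.1, 75.8]
ee_rot: [180.0, -0.0, 108.9]
force: [0.4, 0.7, -0.9]
gripper_width: 18.0
gripper_force: 20.0
```

```bash
python3 -c "
from workcell import env
print(env.state()['qvel'].round(2));print(env.job_done())"
```

```text
[ 0.01 -0.08  0.04  0.03 -0.02 -0.06]
the job is handed in; nothing more can be done
None
```

I handed the job in at about 11 s: the arm is holding the tall cell upright and still in the open −y light path, gripped by its frosted sides, and its centre measured within about 1–2 mm of the beam.

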